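# Put away the rolling-mill spacer collars

### The arm

A 6-joint arm with a two-finger parallel gripper is mounted at the origin on the work surface. World frame = base frame: x ahead of the robot, y to its left, z up, the work surface at z = 0. Lengths are in mm, angles in rad, forces in N, time in s.
With the tool pointing down it reaches from about 400 to 925 mm from the base axis. Payload 3.4 kg.
Tool frame: the origin (TCP) lies on the centre line of the jaws, within the pads' length; the fingertips stand 22 mm ahead of it and the grasp point (between the pads) lies 3 mm ahead of it (r.finger_overhang is the distance from the TCP to the fingertips, in mm); z points along the fingers, y is the line along which they close (so a half turn about z gives the same grasp; the last joint's range is limited). The gripper opens to 85 mm and grips with 20 to 120 N. Pads are 22 mm wide; open, the fingers measure 114 mm over their backs; the gripper's body (76 mm by 85 mm) begins 54 mm behind the grasp point. The pads swing forward as they close: fully open they stand 13 mm farther back than shut.
Start: joints at [-1.31, 0.307, 1.506, -0, 1.328, -0.073], TCP at [188.91, -543.088, 253.305] pointing down, gripper open.
Joint ranges: [-3.12, 3.12], [-1.05, 2.28], [0.14, 2.33], [-1.42, 4.57], [0.1, 2.73], [-2.68, 2.68]. Speed limits (rad/s): [2.57, 2.57, 3.14, 3.14, 3.14, 3.14].

### API

Orientations are given as a rotation vector (axis times angle).
In Python, from station import r, cams, order gives the robot as it stands. The module is installed in compiled form; this text tells all that it offers.
- The arm moves only by the tool arm_command, never from a script. Its argument "rows" is a list that holds one entry, the list of rows, each a list of 6 numbers: the shift along the tool's x, y, z in units of 25 mm (1.0 is 25 mm), then the turn, a rotation vector about the tool's x, y, z in units of 6 degrees (1.0 is 6 degrees). In form: [[[dx, dy, dz, wx, wy, wz], ...]]. A call has 1 to 20 rows; each row is the pose to reach, as a shift and turn from the pose commanded when the call began, along the tool's axes at that moment; what a row does not reach only later rows make up. A row lasts 1/8 s, in which the tool goes at most 62.5 mm and 10.7 degrees, less where a joint would pass 70% of its speed; a pose out of reach is approached as far as the arm can. A call with a gripper value outside its range is refused whole. "jaw" is the finger opening in mm, from 0 to 85.4, set as the call begins (left out, the last holds). The fingers move at their own pace and stop on an object; the grip force is fixed at half the most. Time passes only in rows, so rows that repeat a pose let the fingers close. It gives the time, the measured TCP pose, the force, the opening and the grip force at its end, in the units of the state.
- r.state(): the state, without advancing time (a new reading comes with each control period).
- cams.camera(name): name is "scene" or "side" or "wrist"; returns the picture (384x512x3 uint8, blue, green, red); there is no depth.
- cams.get_calibration(name): a dict with "K" (3x3 intrinsics, pixels), "world_to_cam" (4x4, takes a point from world to camera coordinates); the wrist camera has in their place "mount" (4x4, takes a point from camera to tool coordinates, whose origin is the TCP and whose axes are the flange's). Camera axes: x right, y down, z forward; pixel columns grow to the right and rows downward; lengths in mm; the calibration is good to about 2 mm. A picture is of the moment at which its call begins: read the wrist's pose just before it. get_calibration takes no time and is no camera call.
- order.sign_off(): hands the job in; it is judged then, once.
The state is a dict: "t": time; "q": joint angles; "qvel": joint speeds; "effort": joint torques, N m; "position": TCP position; "tool_rot": TCP orientation; "wrist_force": force on the tool from outside, world axes, zero at the start; "ft_torque": the same for the moment, N m; "gripper_width": opening from 0.0 (shut) to 1.0 (fully open); "finger_force": force on a finger pad.
Only numpy, scipy, OpenCV 4.12 (cv2) and the standard library are available. Lean on these libraries where they do the work, as an engineer would, in place of code of your own. Each camera call takes 0.05 s, during which the arm holds its last target. There are 200 camera calls.

### The job

Put the rolling mill's spacer collars away on their stand, where the widest one already lies: thread the next smaller collar onto the upright spindle first, then the smallest on top of it, lowering each one all the way down rather than letting it drop. Then set the dust cover down gently over the stack so that it goes around the stand's raised rim and sits level on the flange, let go, and leave the other things on the bench where they lie.

Things in the scene. Friction and masses are not known exactly. Their poses are not given: they have to be found in the camera images.
- stand: grey stand fixed to the bench: round flange 156 mm across, top 10 mm above the bench; on it a raised rim of 128 mm outer, 120 mm inner diameter, 6 mm high; inside, the floor is at 10 mm too; steel spindle, 12 mm thick, its last 10 mm a cone down to 5 mm. Origin: centre of underside, at bench level; z up. Seated undersides: first collar 10 mm above it, second 24, third 38, cover 10
- stand_tip (a point): top of the spindle's cone on its axis, 70 mm above the bench, 60 mm above the stand's floor
- collar_wide: bare steel spacer collar, a flat ring 60 mm in outer diameter, 14 mm high, with a 16 mm through hole. Origin: centre of its underside; z is its axis, up. Already on the spindle, seated on the stand's floor, and stays there. About 170 g.
- collar_mid: bare steel spacer collar, a flat ring 48 mm in outer diameter, 14 mm high, with a 16 mm through hole. Origin: centre of its underside; z is its axis, up. Starts lying flat on the bench; its place varies and may be swapped with the other loose collar or the red cone. About 120 g.
- collar_narrow: bare steel spacer collar, a flat ring 36 mm in outer diameter, 14 mm high, with a 16 mm through hole. Origin: centre of its underside; z is its axis, up. Starts lying flat on the bench; its place varies and may be swapped with the other loose collar or the red cone. About 80 g.
- cover: spun aluminium dust cover, a bell open below, standing on the bench: skirt 142 mm outer, 136 mm inner diameter, 70 mm high to its flat top, 66 mm clear inside. Wooden knob in the middle of the top: neck 16 mm across from 70 to 76 mm, then a cylinder 26 mm across from 76 to 100 mm. 250 g. Origin: centre of its lower edge; z up. Fits around the stand's rim with 4 mm to spare
- cover_knob (a point): centre of the cover's knob, 88 mm above the cover's lower edge
- cone: bystander: red plastic cone standing upright, 32 mm across at its base, 60 mm high; origin at the centre of its underside
- bench_block: bystander: square steel block 75 x 75 x 25 mm; origin at the centre of its underside
- tin: bystander: open dark tin 76 mm across, 45 mm high; origin at the centre of its underside
- hammer: bystander: hammer 260 mm long lying on the bench along its own x
- pliers: bystander: pliers with blue handles, about 170 mm long and 55 mm wide, lying along its own x, jaws to +x
- mandrel: bystander: tapered steel rod 240 mm long, 26 to 16 mm thick, lying along its own x
There are look-alikes about, which are no part of the job. What is shaped like the cover but green or purple is not meant.

How it is judged (in metres and radians):
On the way, in this order (a step that is already met when the one before it is completed fails the run):
1. the 48 mm collar is on the spindle, down on the widest one, and let go (z of collar_wide in the frame of stand between 0.007 and 0.013 m and horizontal distance between each of collar_wide, collar_mid and stand below 0.004 m and angle between each of collar_wide, collar_mid's own z axis and vertical below 0.12 rad and z of collar_mid in the frame of stand between 0.021 and 0.027 m and contact force between the fingers and collar_mid below 0.1 N), for 0.2 s.
2. the 36 mm collar is on the spindle, down on the 48 mm one, and let go (z of collar_wide in the frame of stand between 0.007 and 0.013 m and horizontal distance between each of collar_wide, collar_mid, collar_narrow and stand below 0.004 m and angle between each of collar_wide, collar_mid, collar_narrow's own z axis and vertical below 0.12 rad and z of collar_mid in the frame of stand between 0.021 and 0.027 m and z of collar_narrow in the frame of stand between 0.035 and 0.041 m and contact force between the fingers and collar_narrow below 0.1 N), for 0.2 s.
3. the cover sits level on the flange around the rim and is let go (z of cover in the frame of stand between 0.007 and 0.0125 m and horizontal distance between cover and stand below 0.006 m and angle between cover's own z axis and vertical below 0.03 rad and contact force between the fingers and cover below 0.1 N), for 0.2 s.
At the end, for the whole second after the job is handed in: Collars flat on the spindle, 60, 48, 36 mm upwards (height within 3 mm of seated, centre within 4 mm, tilt under 0.12 rad); cover around the rim on the flange (edge 3 mm below to 2.5 mm above its top, centre within 6 mm, tilt under 0.03 rad); all released and at rest (all of step 3 and z of collar_wide in the frame of stand between 0.007 and 0.013 m and horizontal distance between each of collar_wide, collar_mid, collar_narrow and stand below 0.004 m and angle between each of collar_wide, collar_mid, collar_narrow's own z axis and vertical below 0.12 rad and z of collar_mid in the frame of stand between 0.021 and 0.027 m and z of collar_narrow in the frame of stand between 0.035 and 0.041 m and linear speed of each of collar_wide, collar_mid, collar_narrow, cover below 0.02 m/s); the robot touches nothing.
It fails at once if one of the other things (cone, block, tin, hammer, pliers, mandrel) moved more than 30 mm (distance of any of cone, bench_block, tin, hammer, pliers, mandrel from where it was at the start of the episode above 0.03 m).
It fails at once if a collar dropped down the spindle (faster than 0.45 m/s there) ((horizontal distance between collar_mid and stand below 0.012 m and z of collar_mid in the frame of stand below 0.06 m and linear speed of collar_mid above 0.45 m/s) or (horizontal distance between collar_narrow and stand below 0.012 m and z of collar_narrow in the frame of stand below 0.06 m and linear speed of collar_narrow above 0.45 m/s)).
It fails at once if the cover dropped onto the stand (faster than 0.45 m/s there) (horizontal distance between cover and stand below 0.012 m and z of cover in the frame of stand below 0.06 m and linear speed of cover above 0.45 m/s).
It also fails if it takes over 64 s, if anything falls off the work surface, if the arm or the gripper's body presses on something with over 40 N, if the wrist force passes 120 N, or if a joint passes its speed limit or range.

## Working session

There is one attempt and no reset: what is moved stays moved. The work goes in short steps, Python scripts to look and compute and a tool call to move; the robot and the scene stay as the last step left them, time stands still between calls to the robot, and variables do not carry over. Pictures are saved under pics/ and viewed, at most 12 in all, crops included, and the job is handed in when it is done.

Besides the shell and the picture viewer there is one more tool, called after ">>>" as a command line: name --argument value ..., lists and objects as JSON in quotes. arm_command: Moves the arm, as the interface text tells. Its arguments: {"type":"object","properties":{"rows":{"type":"array"},"jaw":{"type":"number"}},"required":["rows"]}

```bash
mkdir -p pics
python3 - <<'E'
from station import r,cams,order
import cv2,numpy as np
s=r.state();print({k:np.round(v,3) for k,v in s.items()}, r.finger_overhang)
for n in("scene","side","wrist"):
    c=cams.get_calibration(n);print(n,{k:np.round(v,3).tolist() for k,v in c.items() if k in("K","world_to_cam","mount")})
a=cams.camera("scene");b=cams.camera("side");w=cams.camera("wrist")
cv2.imwrite("pics/scene0.png",a);cv2.imwrite("pics/side0.png",b);cv2.imwrite("pics/wrist0.png",w)
E
```

```text
{'t': np.float64(0.0), 'q': array([-1.309,  0.308,  1.508,  0.   ,  1.328, -0.073]), 'qvel': array([-0.001,  0.002,  0.   ,  0.002, -0.001, -0.001]), 'effort': array([ 2.0000e-03, -4.5754e+01, -2.5192e+01, -0.0000e+00,  1.3000e-02,
        0.0000e+00]), 'position': array([ 188.758, -542.427,  252.376]), 'tool_rot': array([-3.096, -0.523,  0.   ]), 'wrist_force': array([ 0.691, -0.59 , -0.274]), 'ft_torque': array([0.027, 0.007, 0.045]), 'finger_force': np.float64(0.0), 'gripper_width': np.float64(1.0)} 22.0
scene {'K': [[398.894, 0.0, 251.284], [0.0, 398.894, 196.164], [0.0, 0.0, 1.0]], 'world_to_cam': [[-0.774, 0.633, -0.003, 380.938], [0.51, 0.621, -0.595, -185.306], [-0.375, -0.462, -0.804, 1330.083], [0.0, 0.0, 0.0, 1.0]]}
side {'K': [[423.352, 0.0, 262.574], [0.0, 423.352, 197.111], [0.0, 0.0, 1.0]], 'world_to_cam': [[-0.956, -0.293, -0.007, 469.918], [-0.171, 0.578, -0.798, 140.775], [0.238, -0.762, -0.602, 1160.142], [0.0, 0.0, 0.0, 1.0]]}
wrist {'K': [[325.811, 0.0, 254.774], [0.0, 325.811, 189.259], [0.0, 0.0, 1.0]], 'mount': [[0.001, -0.956, -0.294, 74.72], [1.0, 0.0, 0.001, 0.947], [-0.001, -0.294, 0.956, -120.99], [0.0, 0.0, 0.0, 1.0]]}
```

View pics/scene0.png

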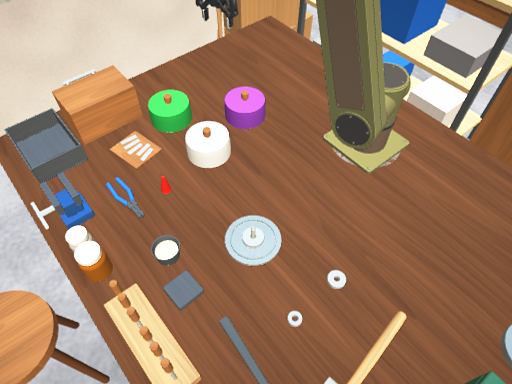

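View pics/side0.png

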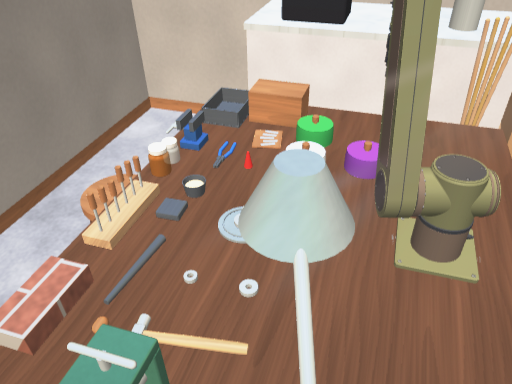

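The scene picture shows the stand at (253,240), the white cover at (208,145) with its knob at (207,132), a larger collar at (337,279), a smaller one at (295,318), and the cone at (166,185). In the side view a lamp partly hides the stand and the cover; the collars are at (249,288) and (190,277).

```bash
cat > h.py <<'E'
from station import r,cams,order
import cv2,numpy as np
from scipy.spatial.transform import Rotation as R
def pose():
    s=r.state();return R.from_rotvec(s["tool_rot"]).as_matrix(),np.array(s["position"])
def ray(n,px,T=None):
    c=cams.get_calibration(n);d=np.linalg.inv(c["K"])@[px[0],px[1],1.]
    if n=="wrist":
        M=np.array(c["mount"]);Rt,p=T;return Rt@M[:3,3]+p,Rt@M[:3,:3]@d
    W=np.array(c["world_to_cam"]);return -W[:3,:3].T@W[:3,3],W[:3,:3].T@d
def onz(n,px,z,T=None):
    o,d=ray(n,px,T);return o+d*(z-o[2])/d[2]
def proj(n,X,T=None):
    c=cams.get_calibration(n)
    if n=="wrist":
        M=np.array(c["mount"]);Rt,p=T;x=M[:3,:3].T@(Rt.T@(np.array(X)-p)-M[:3,3])
    else:
        W=np.array(c["world_to_cam"]);x=W[:3,:3]@X+W[:3,3]
    u=np.array(c["K"])@x;return u[:2]/u[2]
def cross(a,b):
    (o,d),(p,e)=a,b
    s=np.linalg.lstsq(np.c_[d,-e],p-o,rcond=None)[0]
    P,Q=o+d*s[0],p+e*s[1];return (P+Q)/2,np.linalg.norm(P-Q)
def move(target,yaw=None):
    """units in tool axes to bring TCP to target with the tool straight down and tool y at world angle yaw"""
    Rt,p=pose();d=Rt.T@(np.array(target)-p)/25
    if yaw is None: yaw=np.arctan2(Rt[1,1],Rt[0,1])
    y=np.array([np.cos(yaw),np.sin(yaw),0])
    if y@Rt[:,1]<0:y=-y
    z=np.array([0,0,-1.]);G=np.c_[np.cross(y,z),y,z]
    w=R.from_matrix(Rt.T@G).as_rotvec()/np.radians(6)
    print("move",np.round(d,2),np.round(w,2))
E
python3 - <<'E'
from h import *
for n,px,z in[("stand",(253,240),10),("mid",(337,279),14),("nar",(295,318),14),("knobtop",(207.5,126),100),("cone",(166,192),0)]:
    print(n,np.round(onz("scene",px,z)))
print("mid",onz("side",(249,288),14).round(),"nar",onz("side",(190,277),14).round())
print(pose()[0].round(2))
E
```

```text
stand [536.  61.  10.]
mid [444. 288.  14.]
nar [596. 294.  14.]
knobtop [ 421. -300.  100.]
cone [ 630. -239.    0.]
mid [437. 290.  14.] nar [591. 298.  14.]
[[ 0.94  0.33 -0.  ]
 [ 0.33 -0.94  0.  ]
 [ 0.   -0.   -1.  ]]
```

View pics/wrist0.png

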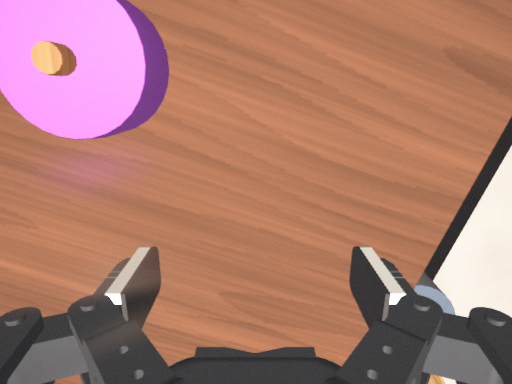

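The wrist picture shows the purple look-alike at upper left and the open fingers at (140,270) and (370,270). I'll go above the stand for a close look.

>>> arm_command --rows '[[[1.4, -1.2, 0, 0, 0, 0], [2.8, -2.4, 0, 0, 0, 0], [4.2, -3.6, 0, 0, 0, 0], [5.6, -4.8, 0, 0, 0, 0], [7, -6, 0, 0, 0, 0], [8.4, -7.2, 0, 0, 0, 0], [9.8, -8.4, 0, 0, 0, 0], [11.2, -9.6, 0, 0, 0, 0], [12.6, -10.8, 0, 0, 0, 0], [14, -12, 0, 0, 0, 0], [15.4, -13.2, 0, 0, 0, 0], [16.8, -14.4, 0, 0, 0, 0], [18.2, -15.6, 0, 0, 0, 0], [19.6, -16.8, 0, 0, 0, 0], [21, -18.1, 0, 0, 0, 0], [21, -18.1, 0, 0, 0, 0], [21, -18.1, 0, 0, 0, 0], [21, -18.1, 0, 0, 0, 0]]]'

```text
t: 2.4
position: [535.3, 55.8, 253.2]
tool_rot: [3.098, 0.522, -0.002]
wrist_force: [-0.2, -0.2, 0.4]
gripper_width: 0.999
finger_force: 0.0
```

Run:
```python
from h import *
T=pose();w=cams.camera("wrist");cv2.imwrite("pics/wstand.png",w);np.save("Tstand.npy",np.c_[T[0],T[1]])
print(T[1].round(1),proj("wrist",[536,61,10],T).round())
```

```text
[535.3  55.8 253.2] [250. 156.]
```

View pics/wstand.png

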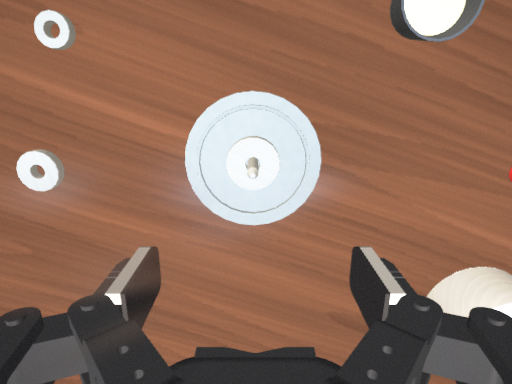

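The wrist view shows the stand's flange centred near (253,158), the spindle tip near (252,176), a larger collar at (40,171) and a smaller one at (54,30).

```bash
cat >> h.py <<'E'
def circ(P):
    A=np.c_[2*P[:,:2],np.ones(len(P))];s=np.linalg.lstsq(A,(P[:,:2]**2).sum(1),rcond=None)[0]
    return s[:2],np.sqrt(s[2]+s[:2]@s[:2])
def pale(img,near,T,z,smax=90,vmin=120):
    """circle fitted on plane z to the outline of the pale blob nearest a pixel"""
    h=cv2.cvtColor(img,cv2.COLOR_BGR2HSV);m=((h[...,1]<smax)&(h[...,2]>vmin)).astype(np.uint8)
    cs=[c for c in cv2.findContours(m,cv2.RETR_EXTERNAL,cv2.CHAIN_APPROX_NONE)[0] if cv2.contourArea(c)>300]
    c=min(cs,key=lambda c:np.linalg.norm(c[:,0].mean(0)-near))
    return circ(np.array([onz("wrist",p,z,T) for p in c[:,0]])),c
E
python3 - <<'E'
from h import *
a=np.load("Tstand.npy");T=(a[:,:3],a[:,3]);w=cv2.imread("pics/wstand.png")
for n,near,z in[("stand",(253,158),10),("mid",(40,171),14),("nar",(54,30),14)]:
    (c,rad),_=pale(w,near,T,z);print(n,c.round(1),2*rad.round(1))
print("tip if z70",onz("wrist",(252,176),70,T).round(1))
move([443,289,200])
E
```

```text
stand [526.   56.9] 162.6
mid [441.2 278.4] 53.8
nar [593.4 288. ] 38.4
tip if z70 [529.4  55.3  70. ]
move [ -0.44 -10.03   2.13] [ 0.    0.01 -0.  ]
```

Run:
```python
from h import *
a=np.load("Tstand.npy");T=(a[:,:3],a[:,3]);w=cv2.imread("pics/wstand.png")
h=cv2.cvtColor(w,cv2.COLOR_BGR2HSV)
print(h[158,175:200].tolist());print(h[215:235,253].tolist());print(h[85:97,253].tolist())
for v in(150,180,200):
  for s in (50,70,90):
    (c,rad),k=pale(w,(253,158),T,10,s,v);print(v,s,c.round(1),2*rad.round(1),cv2.boundingRect(k))
print(onz("wrist",(253,158),10,T))
```

```text
[[9, 106, 149], [10, 110, 146], [9, 102, 147], [8, 105, 146], [8, 104, 144], [8, 103, 144], [9, 101, 141], [8, 98, 145], [8, 102, 145], [9, 90, 139], [100, 20, 228], [101, 20, 245], [101, 20, 245], [98, 19, 245], [100, 19, 245], [101, 20, 245], [100, 19, 245], [102, 19, 246], [102, 19, 247], [99, 18, 247], [100, 19, 247], [101, 20, 244], [101, 20, 244], [99, 20, 244], [99, 22, 199]]
[[103, 20, 242], [102, 21, 242], [102, 21, 239], [101, 21, 240], [103, 20, 242], [101, 20, 240], [101, 21, 241], [102, 19, 241], [100, 19, 241], [102, 14, 231], [8, 44, 184], [9, 101, 167], [8, 99, 165], [9, 103, 163], [9, 107, 160], [9, 103, 158], [10, 109, 159], [9, 109, 159], [9, 114, 156], [9, 109, 154]]
[[10, 125, 155], [11, 130, 155], [11, 132, 153], [10, 130, 155], [10, 125, 153], [12, 68, 166], [90, 7, 220], [98, 19, 247], [99, 18, 247], [101, 18, 247], [99, 18, 246], [100, 19, 246]]
150 50 [530.3  55.3] 154.8 (185, 90, 137, 136)
150 70 [529.7  55.8] 155.8 (184, 90, 138, 136)
150 90 [526.1  56.7] 162.4 (172, 90, 157, 136)
180 50 [530.1  55.4] 154.2 (185, 91, 136, 135)
180 70 [530.1  55.5] 154.2 (185, 91, 136, 135)Traceback (most recent call last):
  File "<stdin>", line 7, in <module>
  File "h.py", line 41, in pale
    return circ(np.array([onz("wrist",p,z,T) for p in c[:,0]])),c
                          ~~~^^^^^^^^^^^^^^^
  File "h.py", line 12, in onz
    o,d=ray(n,px,T);return o+d*(z-o[2])/d[2]
        ~~~^^^^^^^^
  File "h.py", line 7, in ray
    c=cams.get_calibration(n);d=np.linalg.inv(c["K"])@[px[0],px[1],1.]
ValueError: time passes only in moves, steps and waits
```

>>> arm_command --rows '[[[0, -1.2, 0.3, 0, 0, 0], [-0.1, -2.5, 0.6, 0, 0, 0], [-0.2, -3.8, 0.9, 0, 0, 0], [-0.2, -5.1, 1.2, 0, 0, 0], [-0.3, -6.4, 1.6, 0, 0, 0], [-0.4, -7.7, 2, 0, 0, 0], [-0.4, -9, 2.1, 0, 0, 0], [-0.4, -9.8, 2.1, 0, 0, 0], [-0.4, -9.8, 2.1, 0, 0, 0], [-0.4, -9.8, 2.1, 0, 0, 0]]]'

```text
t: 3.7
position: [446.4, 283.8, 200.9]
tool_rot: [3.097, 0.522, 0.0]
wrist_force: [-0.6, 0.4, -0.2]
gripper_width: 1.001
finger_force: 0.0
```

Run:
```python
from h import *
T=pose();w=cams.camera("wrist");cv2.imwrite("pics/wmid.png",w);np.save("Tmid.npy",np.c_[T[0],T[1]])
px=proj("wrist",[442,283,14],T);print(T[1].round(1),px.round())
for v in(120,150,180):
  for s in (40,60,90):
    (c,rad),k=pale(w,px,T,14,s,v);print(v,s,c.round(1),2*rad.round(1),cv2.boundingRect(k))
```

```text
[446.4 283.8 200.9] [253. 174.]
120 40 [441.1 283.9] 47.2 (228, 150, 49, 49)
120 60 [441.1 283.8] 47.6 (228, 150, 49, 49)
120 90 [435.8 278.4] 61.2 (218, 149, 79, 57)
150 40 [441.1 283.9] 47.2 (228, 150, 49, 49)
150 60 [441.  283.9] 47.6 (228, 150, 49, 49)
150 90 [435.6 278.5] 61.0 (218, 149, 78, 57)
180 40 [440.8 284. ] 46.8 (228, 150, 48, 49)
180 60 [440.8 284. ] 47.0 (228, 150, 48, 49)
180 90 [440.7 284.1] 47.2 (227, 150, 49, 49)
```

View pics/wmid.png

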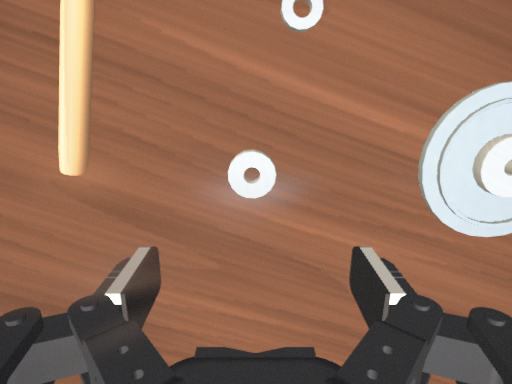

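The picture shows the 48 mm collar at (252,174), between the fingers, and the 36 mm one at (302,10). They are at (441,284) and roughly (594,290). The stand is at (530,55.5). Next I go down and grip.

>>> arm_command --rows '[[[-0.1, 0, 1, 0, 0, 0], [-0.2, -0.1, 2.2, 0, 0, 0], [-0.2, -0.1, 3.5, 0, 0, 0], [-0.2, -0.1, 4.8, 0, 0, 0], [-0.2, -0.1, 6, 0, 0, 0], [-0.2, -0.1, 6.8, 0, 0, 0], [-0.2, -0.1, 7.25, 0, 0, 0], [-0.2, -0.1, 7.25, 0, 0, 0]]]' --jaw 85

```text
t: 4.75
position: [440.6, 284.9, 19.1]
tool_rot: [3.097, 0.522, -0.002]
wrist_force: [0.2, 0.1, 1.2]
gripper_width: 0.992
finger_force: 0.0
```

>>> arm_command --rows '[[[0, 0, 0, 0, 0, 0], [0, 0, 0, 0, 0, 0], [0, 0, 0, 0, 0, 0], [0, 0, 0, 0, 0, 0], [0, 0, 0, 0, 0, 0], [0, 0, 0, 0, 0, 0]]]' --jaw 40

```text
t: 5.5
position: [441.3, 285.9, 21.1]
tool_rot: [-3.097, -0.524, -0.004]
wrist_force: [-0.9, -1.2, 7.5]
gripper_width: 0.535
finger_force: 60.2
```

>>> arm_command --rows '[[[0, 0, -0.3, 0, 0, 0], [0, 0, -1, 0, 0, 0], [0, 0, -2, 0, 0, 0], [0, 0, -3, 0, 0, 0], [0.1, 1, -3.6, 0, 0, 0], [0.1, 2.4, -3.8, 0, 0, 0], [0.2, 3.8, -3.8, 0, 0, 0], [0.2, 5.2, -3.8, 0, 0, 0], [0.3, 6.6, -3.8, 0, 0, 0], [0.3, 8, -3.8, 0, 0, 0], [0.3, 9, -3.8, 0, 0, 0], [0.3, 9.8, -3.8, 0, 0, 0], [0.3, 9.8, -3.8, 0, 0, 0], [0.3, 9.8, -3.8, 0, 0, 0]]]'

```text
t: 7.25
position: [527.7, 57.1, 114.6]
tool_rot: [-3.097, -0.523, 0.001]
wrist_force: [1.1, -0.4, -2.0]
gripper_width: 0.535
finger_force: 61.6
```

Run:
```python
from h import *
T=pose();w=cams.camera("wrist");s=cams.camera("scene")
print(T[1].round(1),r.state()["finger_force"])
print("collar top px",proj("wrist",T[1]+T[0]@[0,0,5],T).round(),"tip px",proj("wrist",[530,55.5,70],T).round())
P=proj("scene",[530,55.5,80]);print(P.round());x,y=P.astype(int)
c=cv2.resize(s[y-50:y+50,x-60:x+60],None,fx=4,fy=4,interpolation=cv2.INTER_CUBIC)[:384]
cv2.imwrite("pics/place1.png",np.hstack([w[100:384,100:410],c[50:334,:]]))
```

```text
[527.7  57.1 114.6] 61.63004083558917
collar top px [252. 268.] tip px [257. 228.]
[253. 224.]
```

View pics/place1.png

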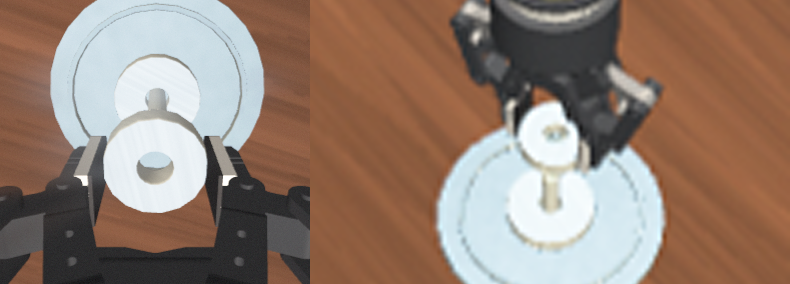

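The left half (wrist, offset 100,100) shows the held collar's hole at about (255,268), with the spindle behind it at column 257. The right half (scene) shows the collar nearly straight above the spindle. I'll measure the camera bias from the held collar.

Run:
```python
from h import *
T=pose();w=cams.camera("wrist")
g=cv2.GaussianBlur(cv2.cvtColor(w,cv2.COLOR_BGR2GRAY),(3,3),0)
H=cv2.HoughCircles(g[200:330,190:320],cv2.HOUGH_GRADIENT,1,20,param1=100,param2=15,minRadius=40,maxRadius=60)
print(H[0][:3]+[190,200,0] if H is not None else H)
for px in (H[0][:2,:2]+[190,200] if H is not None else []):
    q=T[0].T@(onz("wrist",px,T[1][2]-6,T)-T[1]);print("collar in tool",q.round(1))
a=np.load("Tstand.npy");Ts=(a[:,:3],a[:,3]);(c,_),_=pale(cv2.imread("pics/wstand.png"),(253,158),Ts,10,70,170)
print("stand in tool now",(T[0].T@(np.r_[c,0]-T[1])).round(1), c)
```

```text
[[253.5        260.5         52.70000076]]
collar in tool [3.  0.5 6. ]
stand in tool now [  1.8   2.9 114.5] [530.2215816   55.37492151]
```

>>> arm_command --rows '[[[0.05, 0.08, 0, 0, 0, 0], [0.05, 0.08, 0.3, 0, 0, 0], [0.05, 0.08, 0.6, 0, 0, 0], [0.05, 0.08, 0.9, 0, 0, 0], [0.05, 0.08, 1.2, 0, 0, 0], [0.05, 0.08, 1.5, 0, 0, 0], [0.05, 0.08, 1.8, 0, 0, 0], [0.05, 0.08, 2.1, 0, 0, 0], [0.05, 0.08, 2.4, 0, 0, 0], [0.05, 0.08, 2.6, 0, 0, 0], [0.05, 0.08, 2.7, 0, 0, 0], [0.05, 0.08, 2.7, 0, 0, 0]]]'

```text
t: 8.9
position: [530.1, 55.3, 46.9]
tool_rot: [-3.098, -0.523, -0.0]
wrist_force: [-0.0, 0.8, -3.9]
gripper_width: 0.535
finger_force: 61.6
```

>>> arm_command --rows '[[[0, 0, 0.08, 0, 0, 0], [0, 0, 0.12, 0, 0, 0], [0, 0, 0.12, 0, 0, 0]]]'

```text
t: 9.28
position: [530.2, 55.2, 45.1]
tool_rot: [3.098, 0.523, 0.002]
wrist_force: [-1.3, 1.0, 6.7]
gripper_width: 0.531
finger_force: 62.4
```

Contact at the seated height. I release, rise, and go over the small collar.

>>> arm_command --rows '[[[0, 0, 0, 0, 0, 0], [0, 0, 0, 0, 0, 0], [0, 0, 0, 0, 0, 0], [0, 0, 0, 0, 0, 0]]]' --jaw 70

```text
t: 9.78
position: [529.9, 55.2, 43.9]
tool_rot: [3.098, 0.523, -0.0]
wrist_force: [-0.7, 0.1, 0.1]
gripper_width: 0.816
finger_force: 0.0
```

Run:
```python
from h import *
print(r.state()["position"],r.state()["finger_force"],r.state()["gripper_width"]);move([594,288,180])
```

```text
[529.92619414  55.16358136  43.92789638] 0.0 0.8161477064582078
move [ 5.48 -7.95 -5.44] [-0.  0.  0.]
```

>>> arm_command --rows '[[[0, 0, -0.5, 0, 0, 0], [0, 0, -1.5, 0, 0, 0], [0, 0, -2.7, 0, 0, 0], [0.2, -0.4, -4, 0, 0, 0], [1, -1.4, -4.8, 0, 0, 0], [1.9, -2.7, -5.4, 0, 0, 0], [2.8, -4, -5.4, 0, 0, 0], [3.7, -5.3, -5.4, 0, 0, 0], [4.6, -6.6, -5.4, 0, 0, 0], [5.2, -7.5, -5.4, 0, 0, 0], [5.5, -8, -5.4, 0, 0, 0], [5.5, -8, -5.4, 0, 0, 0], [5.5, -8, -5.4, 0, 0, 0]]]'

```text
t: 11.4
position: [593.7, 288.2, 179.1]
tool_rot: [3.097, 0.523, -0.001]
wrist_force: [-0.1, -0.3, 0.0]
gripper_width: 0.817
finger_force: 0.0
```

Run:
```python
from h import *
T=pose();w=cams.camera("wrist");cv2.imwrite("pics/wnar.png",w);s=cams.camera("scene")
px=proj("wrist",[594,288,14],T);print(T[1].round(1),px.round())
for v,q in((150,40),(150,60),(180,60)):
    (c,rad),k=pale(w,px,T,14,q,v);print(v,q,c.round(1),2*rad.round(1),cv2.boundingRect(k))
move([c[0],c[1],21])
x,y=proj("scene",[530,55.5,30]).astype(int);k=s[y-50:y+50,x-60:x+60]
cv2.imwrite("pics/after1.png",cv2.resize(k,None,fx=4,fy=4,interpolation=cv2.INTER_CUBIC))
```

```text
[593.7 288.2 179.1] [254. 175.]
150 40 [594.2 291.5] 35.2 (231, 153, 39, 40)
150 60 [594.3 291.5] 35.6 (231, 153, 40, 40)
180 60 [593.9 291.5] 35.0 (231, 154, 40, 39)
move [ 0.05 -0.13  6.33] [ 0.    0.01 -0.  ]
```

View pics/after1.png

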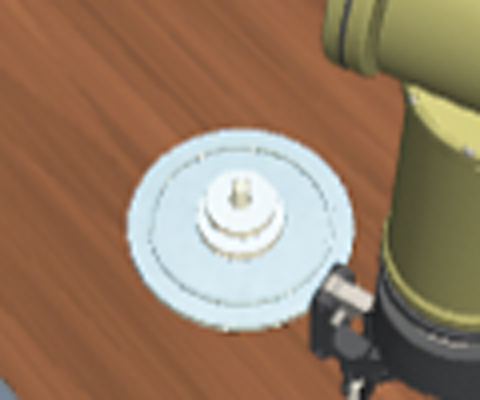

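The crop shows the 48 mm collar lying flat on the widest one on the spindle at (240,200). The small collar measures (594,291.5).

>>> arm_command --rows '[[[0.05, -0.1, 1, 0, 0, 0], [0.05, -0.1, 2.3, 0, 0, 0], [0.05, -0.1, 3.6, 0, 0, 0], [0.05, -0.1, 4.8, 0, 0, 0], [0.05, -0.1, 5.8, 0, 0, 0], [0.05, -0.1, 6.2, 0, 0, 0], [0.05, -0.1, 6.2, 0, 0, 0]]]'

```text
t: 12.38
position: [594.3, 291.4, 23.7]
tool_rot: [3.098, 0.522, -0.002]
wrist_force: [0.1, -0.3, -0.9]
gripper_width: 0.819
finger_force: 0.0
```

>>> arm_command --rows '[[[0, 0, 0, 0, 0, 0], [0, 0, 0, 0, 0, 0], [0, 0, 0, 0, 0, 0], [0, 0, 0, 0, 0, 0], [0, 0, 0, 0, 0, 0], [0, 0, 0, 0, 0, 0]]]' --jaw 28

```text
t: 13.12
position: [595.6, 292.5, 25.8]
tool_rot: [-3.097, -0.524, -0.005]
wrist_force: [-0.9, 0.1, 6.5]
gripper_width: 0.382
finger_force: 60.2
```

Run:
```python
from h import *
move([530.2,55.2,130])
```

```text
move [-5.58  8.1  -4.19] [-0.   -0.03 -0.  ]
```

>>> arm_command --rows '[[[0, 0, -0.4, 0, 0, 0], [0, 0, -1.4, 0, 0, 0], [0, 0, -2.6, 0, 0, 0], [-0.3, 0.5, -3.8, 0, 0, 0], [-1.2, 1.8, -4.25, 0, 0, 0], [-2.1, 3.1, -4.25, 0, 0, 0], [-3, 4.4, -4.25, 0, 0, 0], [-3.9, 5.7, -4.25, 0, 0, 0], [-4.8, 7, -4.25, 0, 0, 0], [-5.3, 7.8, -4.25, 0, 0, 0], [-5.52, 8.1, -4.25, 0, 0, 0], [-5.52, 8.1, -4.25, 0, 0, 0], [-5.52, 8.1, -4.25, 0, 0, 0]]]'

```text
t: 14.75
position: [531.1, 56.3, 130.4]
tool_rot: [-3.097, -0.524, -0.001]
wrist_force: [0.1, -0.4, -1.4]
gripper_width: 0.379
finger_force: 59.7
```

Run:
```python
from h import *
T=pose();w=cams.camera("wrist");s=cams.camera("scene");print(T[1].round(1),r.state()["finger_force"])
x,y=proj("scene",[530,55.5,80]).astype(int)
c=cv2.resize(s[y-50:y+50,x-60:x+60],None,fx=4,fy=4,interpolation=cv2.INTER_CUBIC)
cv2.imwrite("pics/place2.png",np.hstack([w[100:384,100:410],c[50:334,:]]))
```

```text
[531.1  56.3 130.4] 59.71766699105501
```

View pics/place2.png

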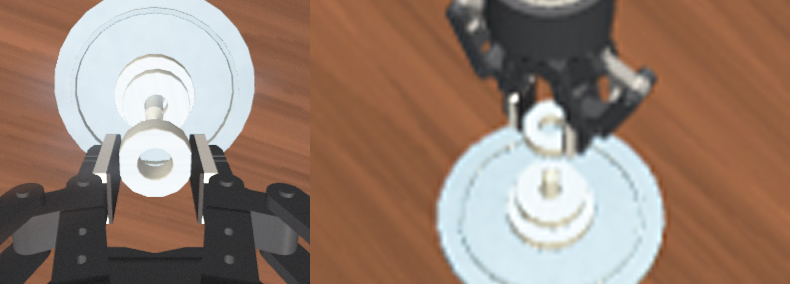

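The picture shows the small collar held level, its hole (255,262) above the spindle (column 255). I lower it.

>>> arm_command --rows '[[[-0.05, 0.03, 0.3, 0, 0, 0], [-0.05, 0.03, 0.6, 0, 0, 0], [-0.05, 0.03, 0.9, 0, 0, 0], [-0.05, 0.03, 1.2, 0, 0, 0], [-0.05, 0.03, 1.5, 0, 0, 0], [-0.05, 0.03, 1.8, 0, 0, 0], [-0.05, 0.03, 2.1, 0, 0, 0], [-0.05, 0.03, 2.35, 0, 0, 0], [-0.05, 0.03, 2.5, 0, 0, 0], [-0.05, 0.03, 2.55, 0, 0, 0], [-0.05, 0.03, 2.55, 0, 0, 0]]]'

```text
t: 16.23
position: [531.2, 55.1, 66.6]
tool_rot: [-3.097, -0.523, -0.005]
wrist_force: [3.5, 5.7, -0.2]
gripper_width: 0.38
finger_force: 60.2
```

>>> arm_command --rows '[[[0, 0, 0.06, 0, 0, 0], [0, 0, 0.1, 0, 0, 0], [0, 0, 0.1, 0, 0, 0]]]'

```text
t: 16.6
position: [531.3, 55.1, 64.3]
tool_rot: [-3.097, -0.523, -0.005]
wrist_force: [2.9, 4.8, 1.4]
gripper_width: 0.382
finger_force: 60.4
```

>>> arm_command --rows '[[[0, 0, 0.05, 0, 0, 0], [0, 0, 0.1, 0, 0, 0], [0, 0, 0.1, 0, 0, 0]]]'

```text
t: 16.98
position: [531.3, 55.1, 63.6]
tool_rot: [-3.097, -0.523, -0.006]
wrist_force: [-0.5, 4.0, 16.1]
gripper_width: 0.385
finger_force: 62.0
```

>>> arm_command --rows '[[[0, 0, 0, 0, 0, 0], [0, 0, 0, 0, 0, 0], [0, 0, 0, 0, 0, 0], [0, 0, 0, 0, 0, 0]]]' --jaw 65

```text
t: 17.48
position: [529.4, 54.1, 61.1]
tool_rot: [3.098, 0.523, -0.002]
wrist_force: [0.8, 0.5, -0.1]
gripper_width: 0.76
finger_force: 0.0
```

Run:
```python
from h import *
print(r.state()["finger_force"],r.state()["gripper_width"]);move([421,-300,220])
```

```text
0.0 0.7599596681421689
move [-8.76 11.95 -6.35] [-0.    0.01  0.  ]
```

>>> arm_command --rows '[[[0, 0, -0.5, 0, 0, 0], [0, 0, -1.5, 0, 0, 0], [0, 0, -2.7, 0, 0, 0], [-0.2, 0.3, -4, 0, 0, 0], [-0.8, 1.1, -5.2, 0, 0, 0], [-1.6, 2.2, -6.35, 0, 0, 0], [-2.5, 3.4, -6.35, 0, 0, 0], [-3.4, 4.6, -6.35, 0, 0, 0], [-4.3, 5.8, -6.35, 0, 0, 0], [-5.2, 7, -6.35, 0, 0, 0], [-6.1, 8.3, -6.35, 0, 0, 0], [-7, 9.6, -6.35, 0, 0, 0], [-7.9, 10.8, -6.35, 0, 0, 0], [-8.5, 11.6, -6.35, 0, 0, 0], [-8.76, 11.95, -6.35, 0, 0, 0], [-8.76, 11.95, -6.35, 0, 0, 0], [-8.76, 11.95, -6.35, 0, 0, 0]]]'

```text
t: 19.6
position: [421.2, -298.8, 220.4]
tool_rot: [-3.097, -0.524, -0.0]
wrist_force: [-0.8, 0.6, 0.4]
gripper_width: 0.762
finger_force: 0.0
```

Run:
```python
from h import *
T=pose();w=cams.camera("wrist");cv2.imwrite("pics/wcov.png",w);s=cams.camera("scene")
print(T[1].round(1),proj("wrist",[421,-300,100],T).round())
x,y=proj("scene",[530,55.5,30]).astype(int);k=s[y-40:y+40,x-40:x+40]
k=cv2.resize(k,(384,384),interpolation=cv2.INTER_CUBIC);cv2.imwrite("pics/cov2.png",np.hstack([w[:,60:450],k]))
```

```text
[ 421.2 -298.8  220.4] [255. 191.]
```

View pics/cov2.png

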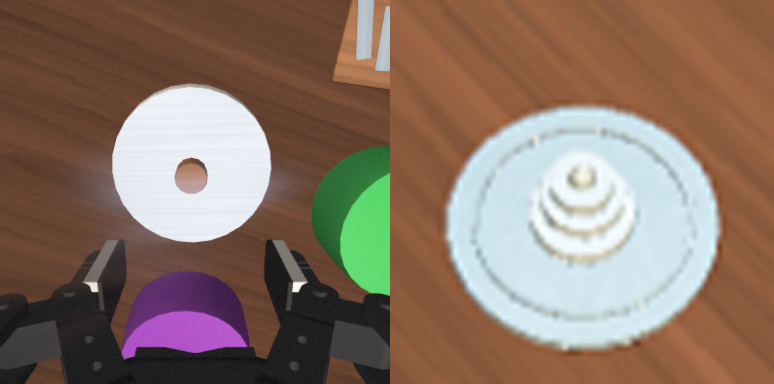

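The left half shows the white cover with its knob at (191,176), or (251,176) in the full picture. The right half shows all three collars seated on the spindle.

Run:
```python
from h import *
T=pose();w=cv2.imread("pics/wcov.png")
(c,rad),k=pale(w,(251,165),T,70,40,150);print("cover top",c.round(1),2*rad.round(1),cv2.boundingRect(k))
h=cv2.cvtColor(w,cv2.COLOR_BGR2HSV);m=np.zeros(h.shape[:2],np.uint8);m[140:210,215:285]=(h[140:210,215:285,1]>60)
k=max(cv2.findContours(m,0,1)[0],key=cv2.contourArea);e=cv2.minEnclosingCircle(k);print(cv2.boundingRect(k),e)
b=circ(np.array([onz("wrist",p,100,T) for p in k[:,0]]));print("knob",b[0].round(1),2*b[1])
move([(c[0]+b[0][0])/2,(c[1]+b[0][1])/2,96])
```

```text
cover top [ 429.4 -293.7] 135.8 (172, 84, 159, 159)
(235, 158, 32, 25) ((250.42462158203125, 173.74623107910156), 16.14590072631836)
knob [ 434.4 -291.9] 21.233345875513585
move [ 0.48 -0.08  4.97] [-0. -0. -0.]
```

Run:
```python
from h import *
T=pose();w=cv2.imread("pics/wcov.png");h=cv2.cvtColor(w,cv2.COLOR_BGR2HSV)
print(h[152:202:2,251].tolist());print(h[80:92,251].tolist(),h[236:248,251].tolist())
m=np.zeros(h.shape[:2],np.uint8);m[140:210,215:285]=(h[140:210,215:285,1]>25)
k=max(cv2.findContours(m,0,1)[0],key=cv2.contourArea);x,y,W,H=cv2.boundingRect(k);print(x,y,W,H)
print("knob",onz("wrist",(x+W/2-.5,y+H-1-W/2),100,T).round(1))
```

```text
[[109, 11, 244], [109, 11, 244], [109, 9, 239], [10, 121, 112], [9, 122, 113], [10, 123, 122], [11, 119, 173], [11, 111, 175], [11, 107, 176], [10, 102, 175], [10, 95, 179], [9, 89, 183], [9, 79, 183], [8, 72, 185], [6, 63, 190], [5, 57, 192], [4, 47, 191], [0, 34, 181], [0, 32, 184], [179, 33, 186], [2, 35, 188], [124, 8, 235], [111, 10, 246], [110, 13, 243], [108, 12, 245]]
[[10, 136, 101], [11, 139, 99], [12, 131, 101], [12, 73, 122], [16, 34, 163], [16, 31, 171], [20, 25, 182], [0, 1, 220], [111, 10, 244], [111, 10, 244], [105, 8, 246], [108, 10, 245]] [[107, 9, 245], [109, 8, 246], [108, 10, 245], [111, 10, 244], [106, 11, 244], [113, 9, 232], [8, 60, 131], [9, 93, 101], [8, 95, 107], [8, 106, 103], [9, 103, 104], [8, 109, 103]]
235 158 32 36
knob [ 430.3 -293.3  100. ]
```

>>> arm_command --rows '[[[0.2, -0.04, 0.6, 0, 0, 0], [0.4, -0.08, 1.6, 0, 0, 0], [0.4, -0.08, 2.7, 0, 0, 0], [0.4, -0.08, 3.7, 0, 0, 0], [0.4, -0.08, 4.4, 0, 0, 0], [0.4, -0.08, 4.78, 0, 0, 0], [0.4, -0.08, 4.78, 0, 0, 0]]]'

```text
t: 20.58
position: [429.6, -293.9, 99.8]
tool_rot: [-3.096, -0.524, 0.002]
wrist_force: [-0.1, -0.4, 0.2]
gripper_width: 0.762
finger_force: 0.0
```

>>> arm_command --rows '[[[0, 0, 0, 0, 0, 0], [0, 0, 0, 0, 0, 0], [0, 0, 0, 0, 0, 0], [0, 0, 0, 0, 0, 0], [0, 0, 0, 0, 0, 0], [0, 0, 0, 0, 0, 0]]]' --jaw 18

```text
t: 21.32
position: [430.2, -294.6, 101.8]
tool_rot: [3.097, 0.523, 0.002]
wrist_force: [-0.4, 1.7, 5.2]
gripper_width: 0.277
finger_force: 58.9
```

>>> arm_command --rows '[[[0, 0, -0.3, 0, 0, 0], [0, 0, -0.9, 0, 0, 0], [0, 0, -1.7, 0, 0, 0], [0, 0, -2.6, 0, 0, 0], [0.2, -0.3, -3.5, 0, 0, 0], [0.7, -1, -4.2, 0, 0, 0], [1.4, -2, -4.4, 0, 0, 0], [2.2, -3.1, -4.4, 0, 0, 0], [3, -4.3, -4.4, 0, 0, 0], [3.8, -5.4, -4.4, 0, 0, 0], [4.6, -6.5, -4.4, 0, 0, 0], [5.4, -7.7, -4.4, 0, 0, 0], [6.2, -8.8, -4.4, 0, 0, 0], [7, -9.9, -4.4, 0, 0, 0], [7.6, -10.8, -4.4, 0, 0, 0], [8.1, -11.5, -4.4, 0, 0, 0], [8.37, -11.9, -4.4, 0, 0, 0], [8.37, -11.9, -4.4, 0, 0, 0], [8.37, -11.9, -4.4, 0, 0, 0]]]'

```text
t: 23.7
position: [529.5, 54.4, 210.9]
tool_rot: [3.097, 0.523, -0.001]
wrist_force: [-0.6, -0.5, -3.5]
gripper_width: 0.279
finger_force: 59.2
```

Run:
```python
from h import *
T=pose();w=cams.camera("wrist");s=cams.camera("scene");print(T[1].round(1),T[0].round(3).tolist(),r.state()["finger_force"])
x,y=proj("scene",[530,55.5,100]).astype(int);k=s[y-70:y+58,x-65:x+65]
cv2.imwrite("pics/place3.png",np.hstack([w[:,60:450],cv2.resize(k,(390,384),interpolation=cv2.INTER_CUBIC)]))
```

```text
[529.5  54.4 210.9] [[0.945, 0.328, -0.0], [0.328, -0.945, -0.001], [-0.001, 0.0, -1.0]] 59.2297500371933
```

View pics/place3.png

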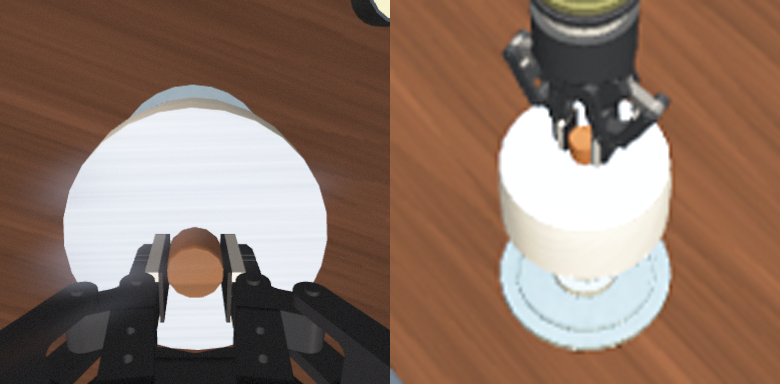

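The wrist view shows the knob held centrally at (255,265). In the scene view the cover and the flange share the same horizontal extent (500–671), so it hangs level and centred over the stand.

>>> arm_command --rows '[[[0.06, -0.05, 0.2, 0, 0, 0], [0.06, -0.05, 0.6, 0, 0, 0], [0.06, -0.05, 1, 0, 0, 0], [0.06, -0.05, 1.4, 0, 0, 0], [0.06, -0.05, 1.8, 0, 0, 0], [0.06, -0.05, 2.2, 0, 0, 0], [0.06, -0.05, 2.6, 0, 0, 0], [0.06, -0.05, 2.9, 0, 0, 0], [0.06, -0.05, 3.2, 0, 0, 0], [0.06, -0.05, 3.4, 0, 0, 0], [0.06, -0.05, 3.5, 0, 0, 0], [0.06, -0.05, 3.5, 0, 0, 0]]]'

```text
t: 25.3
position: [530.8, 56.8, 123.3]
tool_rot: [-3.098, -0.523, 0.0]
wrist_force: [-0.0, 0.0, -1.8]
gripper_width: 0.276
finger_force: 59.2
```

>>> arm_command --rows '[[[0, 0, 0.08, 0, 0, 0], [0, 0, 0.16, 0, 0, 0], [0, 0, 0.24, 0, 0, 0], [0, 0, 0.32, 0, 0, 0], [0, 0, 0.38, 0, 0, 0], [0, 0, 0.38, 0, 0, 0]]]'

```text
t: 26.05
position: [530.7, 56.8, 113.6]
tool_rot: [-3.098, -0.523, 0.001]
wrist_force: [0.8, -0.6, -2.6]
gripper_width: 0.281
finger_force: 59.2
```

No contact with the rim at 113.6, so the skirt is around it. I lower the last millimetres.

>>> arm_command --rows '[[[0, 0, 0.04, 0, 0, 0], [0, 0, 0.08, 0, 0, 0], [0, 0, 0.12, 0, 0, 0], [0, 0, 0.12, 0, 0, 0]]]'

```text
t: 26.55
position: [530.8, 56.8, 111.8]
tool_rot: [3.098, 0.524, 0.001]
wrist_force: [-2.2, -1.1, 4.5]
gripper_width: 0.277
finger_force: 60.2
```

>>> arm_command --rows '[[[0, 0, 0, 0, 0, 0], [0, 0, 0, 0, 0, 0], [0, 0, 0, 0, 0, 0], [0, 0, 0, 0, 0, 0], [0, 0, 0, 0, 0, 0]]]' --jaw 65

```text
t: 27.18
position: [530.8, 56.8, 110.7]
tool_rot: [-3.098, -0.523, 0.0]
wrist_force: [0.5, 0.2, -0.4]
gripper_width: 0.762
finger_force: 0.0
```

>>> arm_command --rows '[[[0, 0, -0.4, 0, 0, 0], [0, 0, -1.2, 0, 0, 0], [0, 0, -2.4, 0, 0, 0], [0, 0, -3.6, 0, 0, 0], [0, 0, -4.8, 0, 0, 0], [0, 0, -5.6, 0, 0, 0], [0, 0, -5.6, 0, 0, 0], [0, 0, -5.6, 0, 0, 0]]]'

```text
t: 28.18
position: [530.2, 56.8, 250.3]
tool_rot: [-3.098, -0.523, 0.001]
wrist_force: [0.2, 0.8, -0.9]
gripper_width: 0.76
finger_force: 0.0
```

Run:
```python
from h import *
T=pose();w=cams.camera("wrist");s=cams.camera("scene");print(T[1].round(1))
cv2.imwrite("pics/wend.png",w)
x,y=proj("scene",[530,55.5,40]).astype(int);k=s[y-64:y+64,x-65:x+65]
cv2.imwrite("pics/end.png",np.hstack([w[:,60:450],cv2.resize(k,(390,384),interpolation=cv2.INTER_CUBIC)]))
(c,rad),b=pale(w,proj("wrist",[530,56,80],T),T,80,40,150);print("cover top",c.round(1),2*rad)
```

```text
[530.2  56.8 250.3]
cover top [533.8  56.6] 139.3274842662948
```

View pics/end.png

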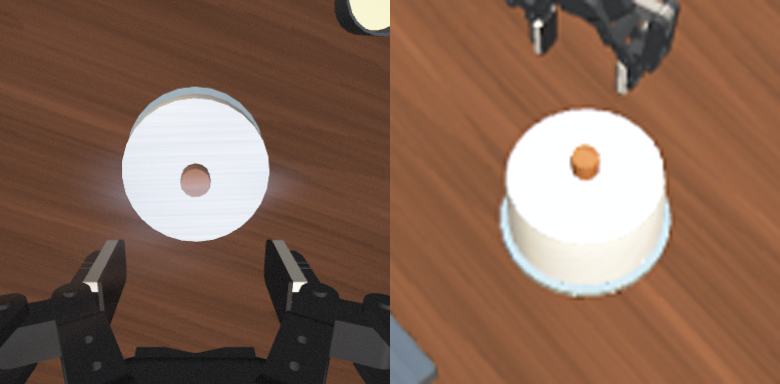

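The final picture shows the cover level on the stand, with an even flange ring visible around it and the knob free at (255,180). It met resistance at the seated height, not at the rim's. I hand the job in.

```bash
python3 -c "
from station import order
print(order.sign_off())"
```

```text
the job is handed in; nothing more can be done
None
```

The 48 mm and then the 36 mm collar are on the spindle, the white cover sits level on the flange around the rim, and I handed the job in at about 28 s; the sign-off returned no verdict.

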